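# Unstack the packed lunches onto their colour trays

### The arm

A 6-joint arm with a two-finger parallel gripper is mounted at the origin on a cart in front of the work surface, level with it; the furniture and walls round the work are solid. World frame = base frame: x ahead of the robot, y to its left, z up, the work surface at z = 0. Lengths are in mm, angles in degrees, forces in N, time in s.
With the tool pointing down it reaches from about 275 to 750 mm from the base axis. Payload 10.2 kg.
Tool frame: the origin (TCP) lies between the finger pads; the fingertips stand 19 mm ahead of it and the grasp point (between the pads) is the TCP; z points along the fingers, y is the line along which they close (so a half turn about z gives the same grasp; the last joint's range is limited). The gripper opens to 88 mm and grips with 3 to 60 N. Pads are 18 mm wide; open, the fingers measure 123 mm over their backs; the gripper's body (75 mm by 187 mm) begins 45 mm behind the grasp point.
Start: joints at [-81.498, 17.928, 85.812, -0, 76.261, -12.8], TCP at [190.717, -489.141, 257.72] pointing down, gripper open.
Joint ranges: [-168.41, 168.41], [-55.51, 124.54], [10.69, 146.95], [-70.63, 250.63], [1, 178], [-165.06, 165.06]. Speed limits (degrees/s): [136.94, 136.94, 172.46, 180, 180, 180].

### API

Orientations are given as a 3x3 rotation matrix whose columns are the frame's x, y, z axes.
In Python, from bench import r gives the robot as it stands.
- The arm moves only by the tool step_arm, never from a script. Its argument "deltas" is a list of rows, each a list of 7 numbers: the turn, a rotation vector about the world's x, y, z normalised to -1 to 1, where 1 is 30 degrees, then the shift along the world's x, y, z normalised to -1 to 1, where 1 is 0.2 m, then the closure, from 0 (fully open) to 1 (shut). A call has 1 to 5 rows; each row is the pose to reach, as a shift and turn from the pose commanded when the call began; what a row does not reach only later rows make up. A row lasts 1/12 s, in which the tool goes at most 41.7 mm and 7.16 degrees, less where a joint would pass 70% of its speed; a pose out of reach is approached as far as the arm can. A call with a number of a shift or a turn outside -1 to 1 is refused whole. A call with a gripper value outside its range is refused whole. The fingers move at their own pace and stop on an object; the grip force is fixed at half the most. Time passes only in rows, so rows that repeat a pose let the fingers close. It gives the time, the measured TCP pose, the force, the opening and the grip force at its end, in the units of the state.
- r.read_state(): the state, without advancing time (a new reading comes with each control period).
- r.camera(name): name is "scene" or "top" or "wrist"; returns the picture (384x512x3 uint8, blue, green, red); there is no depth.
- r.camera_params(name): a dict with "K" (3x3 intrinsics, pixels), "rvec" (rotation vector, rad) and "tvec" (3), from world to camera coordinates, as OpenCV has them. Camera axes: x right, y down, z forward; pixel columns grow to the right and rows downward; lengths in mm; the calibration is good to about 2 mm. A picture is of the moment at which its call begins: read the wrist's pose just before it. camera_params takes no time and is no camera call; for the wrist camera it gives the pose at the moment of the call.
- r.sign_off(): hands the job in; it is judged then, once.
Trained networks look in the newest picture that a camera, given by its name, has taken for a name from the list of things; names that differ only in an ending like _2 or _b are one class to them, and where a whole thing is asked for, a point or a joint stands for the part that bears it (a point fixed in the world has none). Each returns a list of dicts, best first, with "confidence" (0 to 1); they miss things now and then, are a little off and sometimes report something else, mostly with a low value. They report only what shows in the picture. A call takes as long as a camera call. They do not tell look-alikes from the thing itself.
- r.spot_in(camera, query): "position" ([x, y, z] in mm, in world coordinates, good to about 4 mm: the middle of the surface that is visible of it).
- r.silhouettes(camera, query): "region" (384x512 bool, what is visible of it).
- r.spot_point(camera, query): "position" ([x, y, z] in mm, in world coordinates, good to about 4 mm: a listed point, or the origin of a listed thing).
The state is a dict: "time": time; "qpos": joint angles; "dq": joint speeds; "joint_torque": joint torques, N m; "ee_pos": TCP position; "orientation": TCP orientation; "ft_force": force on the tool from outside, world axes, zero at the start; "ft_torque": the same for the moment, N m; "gripper_width": finger opening in mm; "grip_force": force on a finger pad.
Only numpy, scipy, OpenCV 4.12 (cv2) and the standard library are available. Lean on these libraries where they do the work, as an engineer would, in place of code of your own. Each camera call takes 0.05 s, during which the arm holds its last target. There are 200 camera calls.

### The job

The packed lunches have been piled up: take the stack apart and set all four, the red, blue and yellow boxes and the green pot, each on the tray of its own colour, flat on the tray's floor in the middle, each box square with its tray, the long way along it. They are full, so keep them upright and set them down gently, do not drop them; leave the espresso cup and the honey jar where they are.

Things in the scene. Friction and masses are not known exactly. Their poses are not given: they have to be found in the camera images.
- red_box: lidded lunch box all in red, a plain block 104 (x) x 64 (y) x 44 mm high, flat top, 0.18 to 0.35 kg. Origin: centre of its underside; x along its length, z up. Grip it across its width. At the start it stands on the worktop, either alone or as the bottom of the stack of three, in line with the other large box (centres 140 to 170 mm apart)
- blue_box: lidded lunch box all in blue, a plain block 104 (x) x 64 (y) x 44 mm high, flat top, 0.18 to 0.35 kg. Origin: centre of its underside; x along its length, z up. Grip it across its width. At the start it stands on the worktop, either alone or as the bottom of the stack of three, in line with the other large box (centres 140 to 170 mm apart)
- yellow_box: smaller lidded lunch box all in yellow, a plain block 72 (x) x 54 (y) x 38 mm high, flat top, 0.10 to 0.21 kg. Origin: centre of its underside; x along its length, z up. Grip it across its 54 mm width. At the start it lies on the lid of a large box, the middle of the stack, its length along that of the box below
- green_pot: round green screw-lid dressing pot, 40 mm across, 36 mm high, upright, 0.06 to 0.11 kg. Origin: centre of its underside, z up. At the start it stands on the lid of the yellow box, the top of the stack (its top 118 mm above the worktop)
- red_tray: red tray, fixed to the worktop: 128 (x) x 88 (y) mm, rim 10 mm high and 4 mm thick, so 120 x 80 mm inside; inner floor 4 mm above its underside. Origin: centre of its underside (on the worktop); x along its length, z up. Its place among the four trays changes from start to start
- blue_tray: blue tray, fixed to the worktop: 128 (x) x 88 (y) mm, rim 10 mm high and 4 mm thick, so 120 x 80 mm inside; inner floor 4 mm above its underside. Origin: centre of its underside (on the worktop); x along its length, z up. Its place among the four trays changes from start to start
- yellow_tray: yellow tray, fixed to the worktop: 128 (x) x 88 (y) mm, rim 10 mm high and 4 mm thick, so 120 x 80 mm inside; inner floor 4 mm above its underside. Origin: centre of its underside (on the worktop); x along its length, z up. Its place among the four trays changes from start to start
- green_tray: green tray, fixed to the worktop: 128 (x) x 88 (y) mm, rim 10 mm high and 4 mm thick, so 120 x 80 mm inside; inner floor 4 mm above its underside. Origin: centre of its underside (on the worktop); x along its length, z up. Its place among the four trays changes from start to start
- espresso_cup: loose white espresso cup with a handle, 64 mm across (88 mm with its handle), 50 mm high, left of the trays; a bystander. Origin: centre of its underside
- honey_jar: loose honey jar with a grey lid, 71 mm across, 110 mm high, right of the work; a bystander. Origin: centre of its underside
There are look-alikes about, which are no part of the job. Of the things shaped like the blue_box, the blue one is meant.

How it is judged (in metres and radians):
At the end, for the whole second after the job is handed in: Each of the three boxes and the pot stands flat on the floor of the tray of its own colour (underside 1 to 7 mm above the tray's underside, tilt under 0.06 rad), its centre within 15 mm of the tray's centre, the boxes' long axes within 0.25 rad of the tray's; all released and at rest (horizontal distance between red_box and red_tray below 0.015 m and z of red_box in the frame of red_tray between 0.001 and 0.007 m and angle between each of red_box, blue_box, yellow_box, green_pot's own z axis and vertical below 0.06 rad and linear speed of each of red_box, blue_box, yellow_box, green_pot below 0.02 m/s and contact force between each of red_box, blue_box, yellow_box, green_pot and the fingers below 0.05 N and angle between the x axis of red_box and the x axis of red_tray, either way round below 0.25 rad and horizontal distance between blue_box and blue_tray below 0.015 m and z of blue_box in the frame of blue_tray between 0.001 and 0.007 m and angle between the x axis of blue_box and the x axis of blue_tray, either way round below 0.25 rad and horizontal distance between yellow_box and yellow_tray below 0.015 m and z of yellow_box in the frame of yellow_tray between 0.001 and 0.007 m and angle between the x axis of yellow_box and the x axis of yellow_tray, either way round below 0.25 rad and horizontal distance between green_pot and green_tray below 0.015 m and z of green_pot in the frame of green_tray between 0.001 and 0.007 m); the robot touches nothing.
It fails at once if a box or the pot is tipped by more than 45 degrees (angle between any of red_box, blue_box, yellow_box, green_pot's own z axis and vertical above 0.785 rad).
It fails at once if a box or the pot is dropped or thrown (moves faster than 0.8 m/s while the fingers do not touch it) ((linear speed of red_box above 0.8 m/s and contact force between red_box and the fingers below 0.05 N) or (linear speed of blue_box above 0.8 m/s and contact force between blue_box and the fingers below 0.05 N) or (linear speed of yellow_box above 0.8 m/s and contact force between yellow_box and the fingers below 0.05 N) or (linear speed of green_pot above 0.8 m/s and contact force between green_pot and the fingers below 0.05 N)).
It fails at once if the espresso cup is moved by more than 20 mm (distance of espresso_cup from where it was at the start of the episode above 0.02 m).
It fails at once if the honey jar is moved by more than 20 mm (distance of honey_jar from where it was at the start of the episode above 0.02 m).
It also fails if it takes over 109 s, if anything falls off the work surface, if the arm or the gripper's body presses on something with over 40 N, if the wrist force passes 120 N, or if a joint passes its speed limit or range.

## Working session

There is one attempt and no reset: what is moved stays moved. The work goes in short steps, Python scripts to look and compute and a tool call to move; the robot and the scene stay as the last step left them, time stands still between calls to the robot, and variables do not carry over. Pictures are saved under pics/ and viewed, at most 14 in all, crops included, and the job is handed in when it is done.

Besides the shell and the picture viewer there is one more tool, called after "Request:" as name(argument=value, ...) on one line, values as JSON. step_arm: Moves the arm, as the interface text tells. Its arguments: {"type":"object","properties":{"deltas":{"type":"array"}},"required":["deltas"]}

```bash
ls; mkdir -p pics
python3 - <<'E'
from bench import r
import cv2,numpy as np
a=r.camera("scene");b=r.camera("top")
cv2.imwrite("pics/scene0.png",a);cv2.imwrite("pics/top0.png",b)
for c in("scene","top"):
    p=r.camera_params(c);R=cv2.Rodrigues(np.array(p["rvec"]))[0];print(c,np.round(p["K"],1).tolist(),np.round(-R.T@np.array(p["tvec"]).ravel(),1),np.round(R,3).tolist())
for n in["red_box","blue_box","yellow_box","green_pot","red_tray","blue_tray","yellow_tray","green_tray","espresso_cup","honey_jar"]:
    for c in ("scene","top"):
        print(n,c,[(np.round(d["position"]).tolist(),round(d["confidence"],2)) for d in r.spot_point(c,n)])
print(r.read_state())
E
```

```text
pics
scene [[364.0, 0.0, 256.0], [0.0, 364.0, 185.5], [0.0, 0.0, 1.0]] [-488.5 -565.   653.9] [[0.48, -0.877, -0.011], [-0.394, -0.204, -0.896], [0.784, 0.434, -0.443]]
top [[353.8, 0.0, 254.5], [0.0, 353.8, 193.1], [0.0, 0.0, 1.0]] [ 287.1    8.7 1170.8] [[0.021, -1.0, -0.002], [-0.986, -0.021, -0.165], [0.165, 0.005, -0.986]]
red_box scene [([497.0, -284.0, -1.0], 0.91)]
red_box top [([491.0, -282.0, -2.0], 0.6)]
blue_box scene [([490.0, -120.0, -2.0], 0.96), ([328.0, -296.0, -2.0], 0.62), ([403.0, -474.0, -2.0], 0.57)]
blue_box top [([325.0, -294.0, 0.0], 0.45)]
yellow_box scene [([485.0, -115.0, 45.0], 0.51)]
yellow_box top [([484.0, -118.0, 42.0], 0.64)]
green_pot scene [([494.0, -113.0, 84.0], 0.46), ([494.0, -282.0, -0.0], 0.32)]
green_pot top [([493.0, -116.0, 85.0], 0.59)]
red_tray scene []
red_tray top [([484.0, 263.0, -1.0], 0.73)]
blue_tray scene [([494.0, -113.0, 82.0], 0.72), ([648.0, -99.0, 6.0], 0.7)]
blue_tray top [([649.0, -100.0, 1.0], 0.7)]
yellow_tray scene [([482.0, 93.0, 0.0], 0.55)]
yellow_tray top [([482.0, 87.0, -0.0], 0.66)]
green_tray scene [([639.0, -272.
[... 482 characters left out ...]
595375e+01, -1.27999252e+01]), 'dq': array([-0.03699572,  0.01657632, -0.03980711, -0.07610311,  0.04858235,
       -0.0922276 ]), 'joint_torque': array([ 8.61570043e-04, -4.02118063e+01, -2.52411318e+01,  6.95074350e-02,
        3.19183012e-02,  1.22280716e-05]), 'ee_pos': array([ 190.70780264, -489.14944233,  257.72346215]), 'orientation': array([[ 9.31681997e-01,  3.63274905e-01, -1.33191343e-06],
       [ 3.63274905e-01, -9.31681997e-01, -2.02551792e-05],
       [-8.59911807e-06,  1.83875351e-05, -1.00000000e+00]]), 'ft_force': array([-0.13599765, -0.60519191, -0.4874406 ]), 'ft_torque': array([-0.02179969,  0.00192385, -0.04505198]), 'grip_force': 0.0, 'gripper_width': 88.2446938442208}
```

View pics/top0.png

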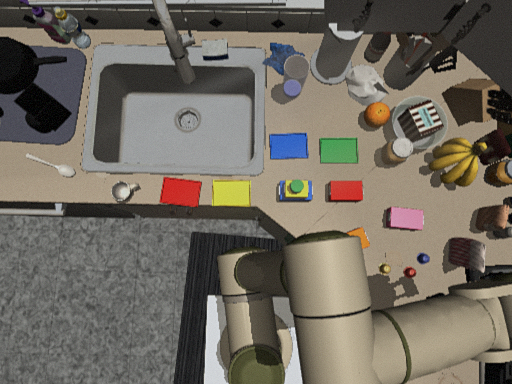

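View pics/scene0.png

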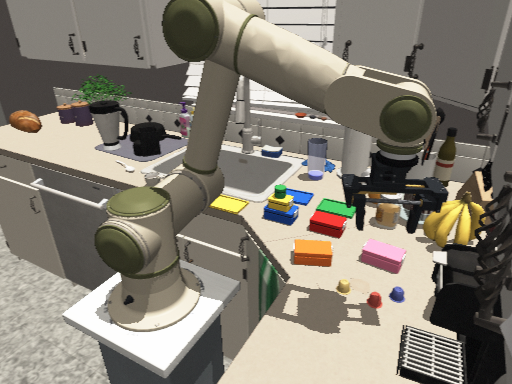

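The top view shows:
- **Stack:** green pot on yellow on blue at (296,189).
- **Red box:** (346,190).
- **Trays:** red (181,192), yellow (231,193), blue (289,146), green (338,151).
- **Look-alikes:** pink box (407,218), orange box (357,238), both plain blocks in the wrong colour. The small coloured pots at (386,268), (411,272) and (424,258) are also not wanted.
- **Bystanders:** cup (123,191), honey jar (399,150).

Next I measure by colour and check the heights from the two views.

```bash
cat > h.py <<'E'
import cv2,numpy as np
from bench import r
def cam(c):
    p=r.camera_params(c);R=cv2.Rodrigues(np.array(p["rvec"],float))[0];t=np.array(p["tvec"],float).ravel()
    return np.array(p["K"]),R,t
def plane(uv,z,C):
    K,R,t=C;o=-R.T@t
    d=(R.T@np.linalg.inv(K)@np.c_[uv,np.ones(len(uv))].T).T
    return (o+d*((z-o[2])/d[:,2])[:,None])[:,:2]
def ray(uv,C):
    K,R,t=C;d=R.T@np.linalg.inv(K)@np.r_[uv,1.];return -R.T@t,d/np.linalg.norm(d)
def tri(rays):
    A=sum(np.eye(3)-np.outer(d,d) for o,d in rays);b=sum((np.eye(3)-np.outer(d,d))@o for o,d in rays)
    return np.linalg.solve(A,b)
HUE={"red":(0,5),"orange":(6,18),"yellow":(24,34),"green":(45,85),"blue":(102,125)}
def blobs(img,col,amin=80):
    h,s,v=cv2.split(cv2.cvtColor(img,cv2.COLOR_BGR2HSV));lo,hi=HUE[col]
    m=((h>=lo)&(h<=hi)|((h>=176) if col=="red" else False))&(s>130)&(v>60)
    n,L,st,ce=cv2.connectedComponentsWithStats(m.astype(np.uint8))
    return [(L==i,st[i],ce[i]) for i in range(1,n) if st[i,4]>=amin]
def rect(mask,z,C):
    c=max(cv2.findContours(mask.astype(np.uint8),cv2.RETR_EXTERNAL,cv2.CHAIN_APPROX_NONE)[0],key=len)[:,0,:]
    (cx,cy),(w,h),a=cv2.minAreaRect(plane(c,z,C).astype(np.float32))
    if w<h:w,h,a=h,w,a+90
    return np.round([cx,cy,w,h,(a+90)%180-90],1)   # angle of long side from world x
E
python3 - <<'E'
from h import *
for c in("top","scene"):
    im=r.camera(c);C=cam(c)
    for col in HUE:
        for m,s,ce in blobs(im,col,40):
            print(c,col,np.round(ce).tolist(),s[4],[rect(m,z,C).tolist() for z in(0,10,44)])
E
```

```text
top red [180.0, 192.0] 1009 [[482.5, 264.8, 129.7, 90.4, 83.9], [480.8, 262.6, 128.6, 89.6, 83.9], [475.2, 255.1, 124.8, 87.0, 83.9]]
top red [346.0, 191.0] 636 [[498.4, -291.5, 108.3, 64.8, -88.8], [496.6, -288.9, 107.4, 64.2, -88.8], [490.5, -280.2, 104.3, 62.3, -88.8]]
top red [410.0, 272.0] 73 [[234.2, -490.5, 32.9, 32.8, 44.6], [234.7, -486.2, 32.6, 32.5, 44.6], [236.2, -471.7, 31.6, 31.6, 44.6]]
top orange [377.0, 114.0] 465 [[771.4, -405.9, 90.0, 83.6, -1.7], [767.2, -402.4, 89.2, 82.9, -1.7], [753.2, -390.3, 86.6, 80.5, -1.7]]
top orange [503.0, 173.0] 157 [[568.6, -821.5, 76.9, 41.4, 17.0], [566.2, -814.4, 76.3, 41.1, 17.0], [558.1, -790.3, 74.0, 39.9, 17.0]]
top orange [360.0, 236.0] 211 [[338.0, -327.3, 67.8, 57.6, 22.0], [337.6, -324.5, 67.2, 57.1, 22.0], [336.1, -314.7, 65.3, 55.4, 22.0]]
top yellow [231.0, 193.0] 992 [[482.0, 93.8, 127.7, 88.5, -88.8], [480.4, 93.1, 126.6, 87.7, -88.8], [474.7, 90.6, 122.9, 85.2, -88.8]]
top yellow [297.0, 190.0] 192 [[501.5, -124.1, 74.1, 57.7, 89.8], [499.6, -123.0, 73.5, 57.2, 89.8], [493.4, -119.1, 71.3, 55.5, 89.8]]
top green [333.
[... 2197 characters left out ...]
cene green [337.0, 208.0] 452 [[646.6, -266.9, 130.0, 97.8, -89.6], [629.3, -271.5, 128.0, 96.3, -89.6], [570.3, -287.0, 121.2, 91.2, -89.6]]
scene blue [275.0, 154.0] 50 [[1031.5, 164.0, 81.9, 55.4, 26.7], [1008.2, 152.8, 80.6, 54.5, 26.7], [929.2, 114.9, 76.3, 51.7, 26.7]]
scene blue [329.0, 166.0] 78 [[1001.4, -121.9, 124.9, 40.4, 14.7], [978.6, -128.7, 123.0, 39.8, 14.7], [901.1, -151.7, 116.5, 37.7, 14.7]]
scene blue [299.0, 196.0] 268 [[658.4, -101.5, 113.4, 102.8, -85.7], [640.8, -108.6, 111.6, 101.2, -85.7], [581.2, -132.7, 105.7, 95.8, -85.7]]
scene blue [280.0, 215.0] 381 [[511.3, -110.1, 128.9, 119.7, 27.5], [496.0, -117.0, 126.9, 117.9, 27.5], [444.1, -140.7, 120.2, 111.7, 27.5]]
```

Request:
step_arm(deltas=[[0,0,1,0.7,0.7,0,0],[0,0,1,0.7,0.7,0,0],[0,0,1,0.7,0.7,0,0],[0,0,1,0.7,0.7,0,0],[0,0,1,0.7,0.7,0,0]])

```text
time: 1.62
ee_pos: [332.2, -346.9, 257.9]
orientation: [[0.619, 0.785, 0.0], [0.785, -0.619, 0.0], [0.0, 0.0, -1.0]]
ft_force: [-1.3, -0.5, 0.2]
gripper_width: 87.9
grip_force: 0.0
```

Request:
step_arm(deltas=[[0,0,1,0.7,0.7,0.1,0],[0,0,1,0.7,0.7,0.1,0],[0,0,1,0.7,0.7,0.1,0],[0,0,1,0.7,0.7,0.1,0],[0,0,1,0.7,0.7,0.1,0]])

```text
time: 2.03
ee_pos: [472.3, -206.7, 278.2]
orientation: [[0.143, 0.99, 0.001], [0.99, -0.143, -0.0], [-0.0, 0.001, -1.0]]
ft_force: [0.1, -0.5, -0.3]
gripper_width: 88.1
grip_force: 0.0
```

Request:
step_arm(deltas=[[0,0,0.29,0,0.05,0,0],[0,0,0.29,0,0.05,0,0],[0,0,0.29,0,0.05,0,0]])

```text
time: 2.28
ee_pos: [471.0, -198.4, 277.7]
orientation: [[-0.003, 1.0, 0.0], [1.0, 0.003, -0.0], [-0.0, 0.0, -1.0]]
ft_force: [0.2, -0.5, -0.0]
gripper_width: 88.0
grip_force: 0.0
```

Run:
```python
from h import *
s=r.read_state();print(np.round(s["ee_pos"],1),np.round(s["orientation"],3).tolist(),s["time"],np.round(s["qpos"],1))
im=r.camera("wrist");C=cam("wrist");np.savez("w1.npz",im=im,K=C[0],R=C[1],t=C[2])
print(np.round(-C[1].T@C[2],1),np.round(C[1],3).tolist());cv2.imwrite("pics/w1.png",im)
im=r.camera("top");C=cam("top")
for m,s,ce in blobs(im,"green",80):print(np.round(ce),[rect(m,z,C).tolist() for z in (0,10)])
```

```text
[ 471.  -198.4  277.7] [[-0.003, 1.0, 0.0], [1.0, 0.003, -0.0], [-0.0, 0.0, -1.0]] 2.2833 [-36.   15.3  86.2  -0.   78.4 -36.1]
[ 470.5 -125.3  406.1] [[1.0, 0.001, 0.001], [0.001, -0.96, 0.281], [0.001, -0.281, -0.96]]
[324. 144.] [[652.0, -220.0, 50.6, 27.5, -0.5], [648.8, -218.1, 50.1, 27.3, -0.5]]
```

View pics/w1.png

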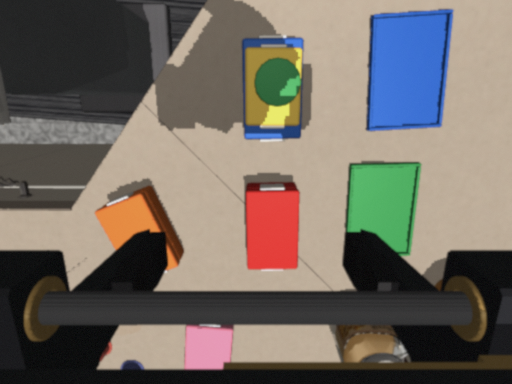

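The wrist view shows the stack at (273,88), with the pot at (278,82), and the red box top at (272,227). The blue tray is at (410,70) and the green tray at (383,208). The orange (140,225) and pink (208,345) look-alikes are clearly not targets. I'll take a second wrist view from over the pot and triangulate.

Request:
step_arm(deltas=[[0,0,0,0.1,0.4,0,0],[0,0,0,0.1,0.4,0,0],[0,0,0,0.1,0.4,0,0],[0,0,0,0.1,0.4,0,0]])

```text
time: 2.72
ee_pos: [490.9, -118.3, 277.9]
orientation: [[-0.001, 1.0, 0.0], [1.0, 0.001, -0.0], [-0.0, 0.0, -1.0]]
ft_force: [0.3, 1.3, 0.1]
gripper_width: 88.1
grip_force: 0.0
```

```bash
cat >> h.py <<'E'
def segs(img,amin=400):
    h,s,v=cv2.split(cv2.cvtColor(img,cv2.COLOR_BGR2HSV));out=[]
    for col,(lo,hi) in {"red":(0,5),"orange":(7,18),"yellow":(19,35),"green":(45,85),"blue":(100,125)}.items():
        m=((h>=lo)&(h<=hi)|((h>=174) if col=="red" else False))&(s>140)&(v>40)
        n,L,st,ce=cv2.connectedComponentsWithStats(m.astype(np.uint8))
        out+=[(col,L==i,ce[i],st[i]) for i in range(1,n) if st[i,4]>=amin]
    return out
E
python3 - <<'E'
from h import *
s=r.read_state();print(np.round(s["ee_pos"],1),s["time"])
im=r.camera("wrist");C=cam("wrist");np.savez("w2.npz",im=im,K=C[0],R=C[1],t=C[2]);cv2.imwrite("pics/w2.png",im)
d=np.load("w1.npz")
for nm,im,C in(("w1",d["im"],(d["K"],d["R"],d["t"])),("w2",im,C)):
    for col,m,ce,st in segs(im):
        if st[1]+st[3]>375: continue
        print(nm,col,np.round(ce).tolist(),st.tolist(),[rect(m,z,C).tolist() for z in(4,10,44,82,118)])
E
```

```text
[ 490.9 -118.3  277.9] 2.7167
w1 red [272.0, 227.0] [246, 183, 53, 86, 4188] [[494.2, -293.3, 124.0, 69.9, -89.2], [493.9, -290.8, 122.1, 68.8, -89.2], [491.9, -276.6, 111.7, 62.9, -89.2], [489.6, -260.7, 99.9, 56.3, -89.2], [487.5, -245.7, 88.8, 50.1, -89.2]]
w1 orange [140.0, 222.0] [95, 186, 88, 84, 3112] [[317.7, -305.4, 118.1, 86.3, -68.2], [320.0, -302.7, 116.3, 85.0, -68.2], [332.9, -287.5, 106.4, 77.7, -68.2], [347.4, -270.4, 95.2, 69.6, -68.2], [361.0, -254.3, 84.6, 61.9, -68.2]]
w1 yellow [268.0, 85.0] [246, 48, 56, 77, 2072] [[492.8, -113.7, 86.4, 64.6, 89.6], [492.4, -113.9, 85.2, 63.6, 89.6], [490.6, -114.9, 77.8, 58.2, 89.6], [488.5, -116.0, 69.7, 52.0, 89.6], [486.5, -117.0, 61.9, 46.3, 89.6]]
w1 green [405.0, 219.0] [390, 164, 29, 91, 592] [[668.1, -269.0, 128.1, 31.9, -85.2], [665.2, -266.9, 126.1, 31.4, -85.2], [648.5, -254.7, 115.3, 28.7, -85.2], [629.8, -241.2, 103.2, 25.7, -85.2], [612.1, -228.3, 91.8, 22.8, -85.2]]
w1 blue [408.0, 69.0] [368, 10, 84, 120, 8848] [[650.6, -97.1, 128.4, 90.0, -86.6], [647.9, -97.5, 126.4, 88.7, -86.6], [632.7, -99.9, 115.6, 81.0, -
[... 723 characters left out ...]
1.0, 0.8]]
w2 yellow [248.0, 146.0] [227, 132, 51, 68, 1039] [[487.2, -130.5, 87.0, 63.8, -89.9], [487.2, -129.2, 85.7, 62.8, -89.9], [487.5, -122.1, 78.3, 57.5, -89.9], [487.8, -114.1, 70.1, 51.4, -89.9], [488.1, -106.5, 62.3, 45.7, -89.9]]
w2 blue [383.0, 138.0] [346, 86, 77, 107, 7371] [[650.3, -98.6, 128.1, 89.3, -86.5], [647.9, -97.8, 126.2, 87.9, -86.5], [634.4, -93.3, 115.3, 80.4, -86.5], [619.2, -88.3, 103.2, 71.9, -86.5], [604.9, -83.6, 91.8, 64.0, -86.5]]
w2 blue [258.0, 132.0] [226, 116, 55, 89, 819] [[489.6, -124.9, 113.5, 66.7, -88.7], [489.6, -123.7, 111.8, 65.7, -88.7], [489.7, -117.0, 102.2, 60.0, -88.7], [489.8, -109.5, 91.5, 53.7, -88.7], [489.8, -102.4, 81.3, 47.8, -88.7]]
```

View pics/w2.png

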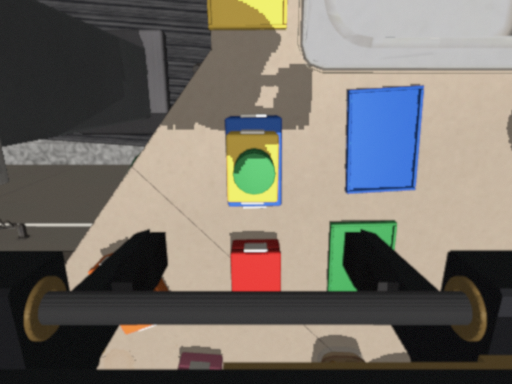

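The second wrist view has the pot at (254,172), the yellow top around (253,168), the blue tray at (384,138), and the red box's near edge at (256,245).

Run:
```python
from h import *
V={}
for n in("w1","w2"):
    d=np.load(n+".npz");im=d["im"];C=(d["K"],d["R"],d["t"]);V[n]=C
    h,s,v=cv2.split(cv2.cvtColor(im,cv2.COLOR_BGR2HSV))
    m=((h>45)&(h<90)&(s>90)&(v>25)).astype(np.uint8);m[300:]=0
    k,L,st,ce=cv2.connectedComponentsWithStats(m)
    for i in range(1,k):
        if st[i,4]<300:continue
        c=max(cv2.findContours((L==i).astype(np.uint8),0,1)[0],key=len)
        print(n,st[i],np.round(cv2.minEnclosingCircle(c),1) if 0 else cv2.minEnclosingCircle(c),[rect(L==i,z,C).tolist() for z in(0,10,82,118)])
a=(V["w1"],V["w2"])
def T(p,q):print(np.round(tri([ray(p,a[0]),ray(q,a[1])]),1))
T((278,82),(254,172))
# y-extent corners of tray blue: UL and LR
T((368,14),(347,91)) ;T((442,126),(415,189))
```

```text
w1 [ 255   58   47   48 1667] ((277.28887939453125, 81.63435363769531), 23.71404266357422) [[497.9, -107.9, 53.2, 53.0, 54.4], [497.2, -108.3, 51.9, 51.7, 54.4], [492.4, -111.4, 42.4, 42.3, 54.4], [489.9, -112.9, 37.7, 37.6, 54.4]]
w1 [ 346  163   75   94 5308] ((385.12591552734375, 205.43692016601562), 53.68061447143555) [[639.9, -272.5, 132.9, 90.8, -88.7], [635.8, -268.9, 129.6, 88.6, -88.7], [605.7, -242.8, 106.0, 72.5, -88.7], [590.7, -229.8, 94.3, 64.4, -88.7]]
w2 [ 233  149   42   45 1460] ((253.8524169921875, 171.26211547851562), 22.33915138244629) [[489.3, -137.9, 58.2, 53.2, -90.0], [489.3, -135.6, 56.8, 51.9, -90.0], [489.5, -119.2, 46.5, 42.5, -90.0], [489.6, -111.1, 41.3, 37.8, -90.0]]
w2 [ 328  221   69   71 2062] ((361.5, 256.5), 48.088558197021484) [[639.4, -260.9, 108.1, 89.8, -88.8], [635.7, -255.6, 105.4, 87.5, -88.8], [609.3, -217.5, 86.3, 71.6, -88.8], [596.1, -198.4, 76.7, 63.7, -88.8]]
[ 490.4 -112.5  114.4]
[595.8 -38.4  16.4]
[ 696.  -158.1   12.2]
```

Pot: (490.4, -112.5), top at about 116 mm, which agrees with 118. Grasping it at z = 112.

Request:
step_arm(deltas=[[0,0,0,0,0.03,-0.83,0],[0,0,0,0,0.03,-0.83,0],[0,0,0,0,0.03,-0.83,0],[0,0,0,0,0.03,-0.83,0],[0,0,0,0,0.03,-0.83,0]])

```text
time: 3.18
ee_pos: [487.1, -113.0, 105.4]
orientation: [[0.003, 1.0, -0.011], [1.0, -0.003, 0.005], [0.005, -0.011, -1.0]]
ft_force: [-0.7, 0.5, 0.0]
gripper_width: 88.0
grip_force: 0.0
```

Request:
step_arm(deltas=[[0,0,0,0,0,0,0.2],[0,0,0,0,0,0,1],[0,0,0,0,0,0,1],[0,0,0,0,0,0,1],[0,0,0,0,0,0,1]])

```text
time: 3.6
ee_pos: [491.3, -113.5, 113.2]
orientation: [[0.0, 1.0, 0.003], [1.0, -0.0, -0.001], [-0.001, 0.003, -1.0]]
ft_force: [0.7, 0.3, 0.1]
gripper_width: 57.0
grip_force: 0.0
```

Request:
step_arm(deltas=[[0,0,0,0,0,0,1],[0,0,0,0,0,0,1]])

```text
time: 3.77
ee_pos: [490.9, -113.2, 112.2]
orientation: [[-0.0, 1.0, 0.001], [1.0, 0.0, -0.0], [-0.0, 0.001, -1.0]]
ft_force: [0.5, -0.7, 0.6]
gripper_width: 43.8
grip_force: 0.0
```

Request:
step_arm(deltas=[[0,0,0,0,0,0,1],[0,0,0,0,0,0,1],[0,0,0,0,0,0,1],[0,0,0,0,0,0,1]])

```text
time: 4.1
ee_pos: [490.8, -113.2, 112.1]
orientation: [[-0.0, 1.0, 0.0], [1.0, 0.0, -0.0], [-0.0, 0.0, -1.0]]
ft_force: [-1.6, 1.3, 6.1]
gripper_width: 39.3
grip_force: 30.0
```

Request:
step_arm(deltas=[[0,0,0,0,0,0.05,1],[0,0,0,0,0,0.15,1],[0,0,0,0,0,0.3,1],[0,0,0,0,0,0.4,1],[0,0,0,0,0,0.4,1]])

```text
time: 4.52
ee_pos: [492.1, -113.7, 195.9]
orientation: [[-0.0, 1.0, 0.006], [1.0, 0.0, -0.003], [-0.003, 0.006, -1.0]]
ft_force: [-0.2, 0.2, 0.0]
gripper_width: 39.1
grip_force: 30.0
```

Request:
step_arm(deltas=[[0,0,0,0.1,-0.11,0,1],[0,0,0,0.24,-0.26,0,1],[0,0,0,0.38,-0.41,0,1],[0,0,0,0.52,-0.56,0,1],[0,0,0,0.64,-0.69,0,1]])

```text
time: 4.93
ee_pos: [619.6, -252.8, 190.5]
orientation: [[0.0, 1.0, -0.001], [1.0, -0.0, 0.001], [0.001, -0.001, -1.0]]
ft_force: [-0.8, 1.0, -0.4]
gripper_width: 39.2
grip_force: 30.0
```

Request:
step_arm(deltas=[[0,0,0,0.07,-0.07,0,1],[0,0,0,0.085,-0.09,-0.1,1],[0,0,0,0.085,-0.09,-0.25,1],[0,0,0,0.085,-0.09,-0.4,1],[0,0,0,0.085,-0.09,-0.5,1]])

```text
time: 5.35
ee_pos: [634.4, -268.5, 87.4]
orientation: [[0.0, 1.0, -0.004], [1.0, -0.0, 0.003], [0.003, -0.004, -1.0]]
ft_force: [0.5, -0.1, -0.7]
gripper_width: 39.2
grip_force: 30.0
```

Request:
step_arm(deltas=[[0,0,0,0,0,-0.1,1],[0,0,0,0,0,-0.17,1],[0,0,0,0,0,-0.2,1],[0,0,0,0,0,-0.2,1]])

```text
time: 5.68
ee_pos: [635.1, -268.8, 50.1]
orientation: [[-0.0, 1.0, -0.002], [1.0, 0.0, 0.001], [0.001, -0.002, -1.0]]
ft_force: [0.2, -1.0, -0.5]
gripper_width: 39.4
grip_force: 30.0
```

Run:
```python
from h import *
s=r.read_state();print(np.round(s["ee_pos"],1),s["time"])
im=r.camera("wrist");C=cam("wrist");t=r.camera("scene");u=r.camera("top")
cv2.imwrite("pics/p3.png",np.vstack([im[100:],cv2.resize(t[150:280,230:430],None,fx=2.56,fy=2.0)]))
C=cam("top")
for col,m,ce,st in segs(u,300):print(col,np.round(ce),[rect(m,z,C).tolist() for z in(10,44)])
```

```text
[ 635.1 -268.8   50.1] 5.6833
red [180. 192.] [[480.9, 263.0, 127.8, 89.0, 84.5], [475.2, 255.6, 124.1, 86.3, 84.5]]
orange [354. 242.] [[327.8, -298.8, 112.1, 65.8, -68.1], [326.6, -289.7, 108.8, 63.9, -68.1]]
yellow [457. 162.] [[599.6, -665.3, 166.6, 154.5, -49.8], [590.5, -645.6, 161.7, 149.9, -49.8]]
blue [287. 145.] [[647.8, -97.0, 125.9, 85.9, -86.5], [637.2, -93.9, 122.2, 83.4, -86.5]]
```

View pics/p3.png

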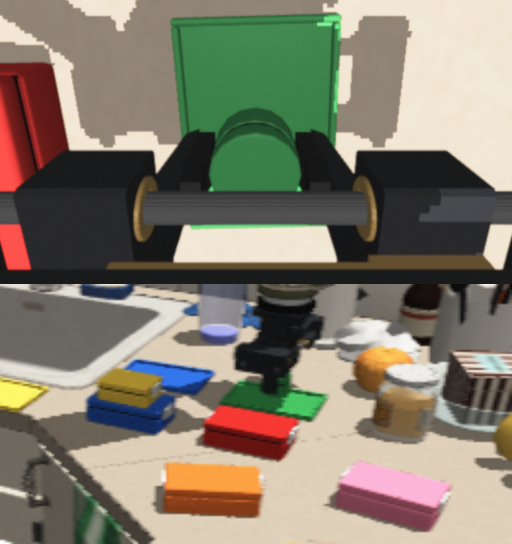

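The pot is held over the green tray and centred left to right (tray columns 173-340). Checking the tray's y extent before lowering.

Run:
```python
from h import *
C=cam("wrist")
print(plane(np.array([[173,119],[340,117],[256,118]]),10,C),plane(np.array([[195,327],[313,325]]),0,C))
```

```text
[[ 593.61269234 -206.76807341]
 [ 680.60180593 -205.63111463]
 [ 636.85319904 -206.19986738]] [[ 596.35351434 -343.84857713]
 [ 675.48660545 -342.31213504]]
```

Request:
step_arm(deltas=[[0,0,0,0,0,-0.03,1],[0,0,0,0,0,-0.055,1],[0,0,0,0,0,-0.07,1],[0,0,0,0,0,-0.075,1],[0,0,0,0,0,-0.075,1]])

```text
time: 6.25
ee_pos: [635.6, -269.1, 36.3]
orientation: [[-0.0, 1.0, -0.001], [1.0, 0.0, 0.0], [0.0, -0.001, -1.0]]
ft_force: [0.0, -1.0, -1.3]
gripper_width: 38.9
grip_force: 30.0
```

Request:
step_arm(deltas=[[0,0,0,0.005,-0.005,-0.004,1],[0,0,0,0.005,-0.005,-0.008,1],[0,0,0,0.005,-0.005,-0.012,1],[0,0,0,0.005,-0.005,-0.012,1]])

```text
time: 6.58
ee_pos: [636.7, -270.1, 34.2]
orientation: [[-0.0, 1.0, -0.0], [1.0, 0.0, 0.0], [0.0, -0.0, -1.0]]
ft_force: [0.2, -0.4, -0.9]
gripper_width: 39.0
grip_force: 30.0
```

Request:
step_arm(deltas=[[0,0,0,0,0,-0.005,1],[0,0,0,0,0,-0.005,1]])

```text
time: 6.75
ee_pos: [636.8, -270.2, 34.1]
orientation: [[-0.0, 1.0, 0.0], [1.0, 0.0, -0.0], [-0.0, 0.0, -1.0]]
ft_force: [-1.8, 1.0, 4.4]
gripper_width: 39.0
grip_force: 30.0
```

Contact at 4 N, so releasing and lifting.

Request:
step_arm(deltas=[[0,0,0,0,0,0,0],[0,0,0,0,0,0,0],[0,0,0,0,0,0,0],[0,0,0,0,0,0,0],[0,0,0,0,0,0,0]])

```text
time: 7.17
ee_pos: [636.7, -270.1, 33.2]
orientation: [[-0.0, 1.0, -0.0], [1.0, 0.0, 0.0], [0.0, -0.0, -1.0]]
ft_force: [0.8, 0.2, 0.5]
gripper_width: 70.6
grip_force: 0.0
```

Request:
step_arm(deltas=[[0,0,0,0,0,0.05,0],[0,0,0,0,0,0.2,0],[0,0,0,0,0,0.4,0],[0,0,0,0,0,0.6,0],[0,0,0,0,0,0.73,0]])

```text
time: 7.58
ee_pos: [637.3, -270.4, 184.7]
orientation: [[-0.0, 1.0, 0.004], [1.0, 0.0, -0.003], [-0.003, 0.004, -1.0]]
ft_force: [-0.5, -0.6, 0.5]
gripper_width: 88.0
grip_force: 0.0
```

Request:
step_arm(deltas=[[0,0,0,-0.73,0.77,0,0],[0,0,0,-0.73,0.77,0,0],[0,0,0,-0.73,0.77,0,0],[0,0,0,-0.73,0.77,0,0],[0,0,0,-0.73,0.77,0,0]])

```text
time: 8.0
ee_pos: [491.7, -117.6, 180.0]
orientation: [[0.0, 1.0, 0.001], [1.0, -0.0, -0.0], [-0.0, 0.001, -1.0]]
ft_force: [2.0, 0.1, -0.3]
gripper_width: 88.1
grip_force: 0.0
```

Request:
step_arm(deltas=[[0,0,0,-0.015,0.01,0,0],[0,0,0,-0.015,0.01,0,0],[0,0,0,-0.015,0.01,0,0]])

```text
time: 8.25
ee_pos: [491.2, -117.5, 180.4]
orientation: [[-0.0, 1.0, 0.002], [1.0, 0.0, -0.001], [-0.001, 0.002, -1.0]]
ft_force: [-0.2, -1.1, -0.1]
gripper_width: 88.3
grip_force: 0.0
```

Run:
```python
from h import *
s=r.read_state();print(np.round(s["ee_pos"],1),s["time"],np.round(s["qpos"],1),s["gripper_width"])
im=r.camera("wrist");C=cam("wrist");t=r.camera("top")
cv2.imwrite("pics/p4.png",np.vstack([im,cv2.resize(t[120:220,150:406],None,fx=2,fy=2)]))
for col,m,ce,st in segs(im,300):print(col,np.round(ce),st,[rect(m,z,C).tolist() for z in(44,82)])
C=cam("top")
for col,m,ce,st in segs(t,150):print(col,np.round(ce),[rect(m,z,C).tolist() for z in(10,44,82)])
```

```text
[ 491.2 -117.5  180.4] 8.25 [-26.8  19.7  95.6  -0.   64.6 -26.8] 88.25939451005983
red [255. 284.] [225 278  60  13 526] [[491.6, -212.2, 55.6, 12.8, -0.0], [491.5, -188.0, 47.6, 11.0, -0.0]]
red [256. 343.] [ 224  324   64   39 2440] [[492.6, -279.5, 62.4, 45.8, -0.1], [492.4, -245.6, 53.4, 39.2, -0.1]]
orange [125. 351.] [  96  325   56   46 1865] [[358.9, -284.9, 58.2, 54.6, -0.1], [377.9, -250.3, 49.8, 46.8, -0.1]]
yellow [241.   3.] [191   0 105   8 699] [[483.0, 21.5, 76.1, 4.6, 0.1], [484.1, 12.1, 65.2, 3.9, 0.1]]
yellow [246. 179.] [ 214  145   74   97 3826] [[487.9, -125.1, 86.5, 60.9, 89.6], [488.4, -113.4, 74.1, 52.2, 89.6]]
green [422. 265.] [403 256  32  27 417] [[647.2, -190.9, 38.7, 18.7, -41.9], [624.7, -169.8, 33.1, 16.0, -41.9]]
green [373. 343.] [ 345  326   65   33 1695] [[614.8, -277.6, 65.1, 38.8, 1.4], [597.0, -244.1, 55.7, 33.2, 1.4]]
blue [422. 151.] [  371    83   107   139 12734] [[629.8, -90.9, 112.1, 79.3, -86.4], [609.9, -84.2, 96.0, 67.9, -86.4]]
blue [253. 134.] [ 214  122   77   31 1416] [[489.6, -73.8, 62.6, 23.7, -3.8], [489.8, -69.6, 53.6, 20.3, -
[... 321 characters left out ...]
388.7, 85.3, 84.8, -88.8], [737.6, -375.3, 82.5, 81.9, -88.8]]
orange [502. 173.] [[567.4, -813.8, 74.4, 42.2, 13.9], [559.2, -789.7, 72.3, 41.0, 13.9], [550.0, -762.8, 69.8, 39.6, 13.9]]
orange [350. 242.] [[327.1, -297.9, 114.1, 66.5, -68.1], [325.9, -288.9, 110.8, 64.6, -68.1], [324.6, -278.9, 107.0, 62.4, -68.1]]
yellow [457. 162.] [[605.0, -662.3, 173.0, 151.7, -25.7], [595.6, -642.7, 167.9, 147.3, -25.7], [585.2, -620.7, 162.2, 142.3, -25.7]]
yellow [231. 193.] [[480.4, 93.3, 126.9, 87.7, -88.8], [474.7, 90.8, 123.2, 85.2, -88.8], [468.4, 88.0, 119.1, 82.3, -88.8]]
blue [279. 144.] [[646.1, -77.3, 85.9, 84.7, -88.8], [635.5, -74.8, 83.4, 82.2, -88.8], [623.8, -72.0, 80.5, 79.4, -88.8]]
```

View pics/p4.png

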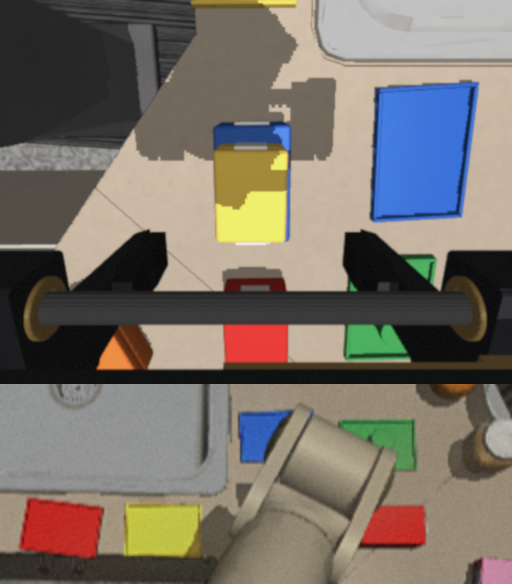

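The yellow box is at (488,-115) with its top at 82 mm, square to the axes. Descending to z = 75.

Request:
step_arm(deltas=[[0,0,0,-0.01,0.01,-0.15,0],[0,0,0,-0.01,0.01,-0.32,0],[0,0,0,-0.01,0.01,-0.45,0],[0,0,0,-0.01,0.01,-0.52,0],[0,0,0,-0.01,0.01,-0.525,0]])

```text
time: 8.77
ee_pos: [487.7, -115.3, 71.5]
orientation: [[0.001, 1.0, -0.004], [1.0, -0.001, 0.002], [0.002, -0.004, -1.0]]
ft_force: [0.1, -0.6, -0.4]
gripper_width: 88.0
grip_force: 0.0
```

Request:
step_arm(deltas=[[0,0,0,0,0,0,0],[0,0,0,0,0,0,0]])

```text
time: 8.93
ee_pos: [489.3, -115.7, 75.2]
orientation: [[0.0, 1.0, 0.002], [1.0, -0.0, -0.001], [-0.001, 0.002, -1.0]]
ft_force: [0.4, -0.4, 0.4]
gripper_width: 88.0
grip_force: 0.0
```

Request:
step_arm(deltas=[[0,0,0,0,0,0,1],[0,0,0,0,0,0,1],[0,0,0,0,0,0,1],[0,0,0,0,0,0,1],[0,0,0,0,0,0,1]])

```text
time: 9.35
ee_pos: [488.5, -115.0, 74.6]
orientation: [[-0.0, 1.0, 0.0], [1.0, 0.0, -0.0], [-0.0, 0.0, -1.0]]
ft_force: [1.0, -0.1, -0.2]
gripper_width: 57.0
grip_force: 0.0
```

Request:
step_arm(deltas=[[0,0,0,0,0,0,1],[0,0,0,0,0,0,1],[0,0,0,0,0,0,1],[0,0,0,0,0,0,1]])

```text
time: 9.68
ee_pos: [488.5, -115.0, 74.5]
orientation: [[-0.0, 1.0, 0.0], [1.0, 0.0, -0.0], [-0.0, 0.0, -1.0]]
ft_force: [-0.4, 0.3, 3.8]
gripper_width: 53.8
grip_force: 30.0
```

Request:
step_arm(deltas=[[0,0,0,0,0,0.03,1],[0,0,0,0,0,0.12,1],[0,0,0,0,0,0.25,1],[0,0,0,0,0,0.35,1],[0,0,0,0,0,0.4,1]])

```text
time: 10.1
ee_pos: [488.9, -115.2, 156.7]
orientation: [[-0.0, 1.0, 0.003], [1.0, 0.0, -0.001], [-0.001, 0.003, -1.0]]
ft_force: [-1.5, 0.6, -1.5]
gripper_width: 53.8
grip_force: 30.0
```

Request:
step_arm(deltas=[[0,0,0,0,0.1,0,1],[0,0,0,0,0.28,0,1],[0,0,0,0,0.48,0,1],[0,0,0,-0.02,0.68,0,1],[0,0,0,-0.04,0.87,0,1]])

```text
time: 10.52
ee_pos: [479.6, 60.9, 153.9]
orientation: [[0.0, 1.0, -0.001], [1.0, -0.0, 0.0], [0.0, -0.001, -1.0]]
ft_force: [0.4, -0.4, -2.4]
gripper_width: 53.5
grip_force: 30.0
```

Request:
step_arm(deltas=[[0,0,0,0,0.12,0,1],[0,0,0,0,0.165,-0.1,1],[0,0,0,0,0.165,-0.25,1],[0,0,0,0,0.165,-0.38,1],[0,0,0,0,0.165,-0.45,1]])

```text
time: 10.93
ee_pos: [478.7, 92.4, 61.4]
orientation: [[-0.001, 1.0, -0.004], [1.0, 0.001, 0.0], [0.0, -0.004, -1.0]]
ft_force: [-0.8, -0.9, -1.2]
gripper_width: 53.9
grip_force: 30.0
```

Request:
step_arm(deltas=[[0,0,0,0,0,-0.03,1],[0,0,0,0,0,-0.05,1],[0,0,0,0,0,-0.06,1],[0,0,0,0,0,-0.06,1]])

```text
time: 11.27
ee_pos: [480.7, 92.0, 52.7]
orientation: [[0.0, 1.0, 0.001], [1.0, -0.0, -0.0], [-0.0, 0.001, -1.0]]
ft_force: [-0.2, -0.3, -2.0]
gripper_width: 53.6
grip_force: 30.0
```

Run:
```python
from h import *
s=r.read_state();print(np.round(s["ee_pos"],1),s["time"],np.round(s["qpos"],1))
im=r.camera("wrist");C=cam("wrist");cv2.imwrite("pics/p5.png",im)
np.savez("w5.npz",im=im,K=C[0],R=C[1],t=C[2])
t=r.camera("top");C=cam("top")
for col,m,ce,st in segs(t,150):
    if st[0]<420:print(col,np.round(ce),[rect(m,z,C).tolist() for z in(10,44)])
```

```text
[480.7  92.   52.7] 11.2667 [ -2.9  29.3 104.4  -0.   46.3  -2.9]
red [176. 191.] [[481.9, 274.7, 104.1, 88.7, 84.2], [476.2, 266.9, 101.1, 86.1, 84.2]]
red [346. 191.] [[496.6, -287.2, 110.8, 64.2, -88.8], [490.5, -278.6, 107.6, 62.3, -88.8]]
orange [377. 114.] [[766.6, -401.5, 94.5, 82.6, -30.6], [752.5, -389.5, 91.7, 80.1, -30.6]]
orange [350. 242.] [[327.3, -297.5, 114.7, 65.9, -68.1], [326.1, -288.6, 111.3, 63.9, -68.1]]
blue [288. 146.] [[647.7, -97.0, 125.9, 85.5, -86.1], [637.1, -93.9, 122.3, 83.0, -86.1]]
blue [295. 190.] [[494.8, -121.4, 103.9, 60.9, -88.8], [488.7, -117.6, 100.9, 59.1, -88.8]]
```

View pics/p5.png

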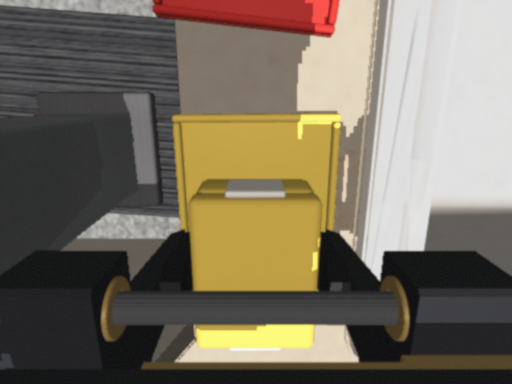

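The yellow box is held square over its tray (rim far edge at row 115, columns 173-341; box far top edge at row 194).

Run:
```python
from h import *
d=np.load("w5.npz");C=(d["K"],d["R"],d["t"])
print(plane(np.array([[173,116],[341,115]]),10,C),plane(np.array([[194,195],[321,194]]),60,C))
```

```text
[[438.22935506 156.24975017]
 [525.537047   156.86927942]] [[456.66724678 128.60066799]
 [506.77844072 129.05018731]]
```

Request:
step_arm(deltas=[[0,0,0,0,0,-0.03,1],[0,0,0,0,0,-0.055,1],[0,0,0,0,0,-0.075,1],[0,0,0,0,0,-0.08,1],[0,0,0,0,0,-0.08,1]])

```text
time: 11.78
ee_pos: [480.2, 92.0, 35.9]
orientation: [[0.0, 1.0, -0.001], [1.0, -0.0, 0.0], [0.0, -0.001, -1.0]]
ft_force: [0.7, 0.0, -2.5]
gripper_width: 53.8
grip_force: 30.0
```

Request:
step_arm(deltas=[[0,0,0,0,0,-0.004,1],[0,0,0,0,0,-0.008,1],[0,0,0,0,0,-0.01,1]])

```text
time: 12.03
ee_pos: [480.5, 92.0, 34.5]
orientation: [[-0.0, 1.0, 0.0], [1.0, 0.0, -0.0], [-0.0, 0.0, -1.0]]
ft_force: [-2.0, 0.5, 5.8]
gripper_width: 53.6
grip_force: 30.0
```

Request:
step_arm(deltas=[[0,0,0,0,0,-0.003,1],[0,0,0,0,0,-0.003,1]])

```text
time: 12.2
ee_pos: [480.5, 92.0, 34.5]
orientation: [[-0.0, 1.0, 0.0], [1.0, 0.0, -0.0], [-0.0, 0.0, -1.0]]
ft_force: [-4.1, 0.5, 8.9]
gripper_width: 53.5
grip_force: 30.0
```

In contact; releasing, then going to the blue box at about (489,-117).

Request:
step_arm(deltas=[[0,0,0,0,0,0,0],[0,0,0,0,0,0,0],[0,0,0,0,0,0,0],[0,0,0,0,0,0,0],[0,0,0,0,0,0,0]])

```text
time: 12.62
ee_pos: [480.4, 92.0, 33.7]
orientation: [[-0.0, 1.0, 0.0], [1.0, 0.0, 0.0], [0.0, 0.0, -1.0]]
ft_force: [-0.3, 0.4, 0.6]
gripper_width: 85.0
grip_force: 0.0
```

Request:
step_arm(deltas=[[0,0,0,0,0,0.05,0],[0,0,0,0,0,0.2,0],[0,0,0,0,0,0.4,0],[0,0,0,0,0,0.6,0],[0,0,0,0,0,0.63,0]])

```text
time: 13.03
ee_pos: [482.7, 92.1, 166.4]
orientation: [[-0.0, 1.0, 0.01], [1.0, 0.0, -0.0], [-0.0, 0.01, -1.0]]
ft_force: [0.6, -0.1, 1.1]
gripper_width: 88.0
grip_force: 0.0
```

Request:
step_arm(deltas=[[0,0,0,0.045,-1,0,0],[0,0,0,0.045,-1,0,0],[0,0,0,0.045,-1,0,0],[0,0,0,0.045,-1,0,0],[0,0,0,0.045,-1,0,0]])

```text
time: 13.45
ee_pos: [489.1, -110.6, 160.2]
orientation: [[0.001, 1.0, 0.001], [1.0, -0.001, -0.001], [-0.001, 0.001, -1.0]]
ft_force: [1.3, 0.8, -0.3]
gripper_width: 87.8
grip_force: 0.0
```

Request:
step_arm(deltas=[[0,0,0,0,-0.045,0,0],[0,0,0,0,-0.045,0,0],[0,0,0,0,-0.045,0,0],[0,0,0,0,-0.045,0,0]])

```text
time: 13.78
ee_pos: [489.3, -115.5, 159.8]
orientation: [[-0.001, 1.0, -0.0], [1.0, 0.001, 0.0], [0.0, -0.0, -1.0]]
ft_force: [0.7, 0.6, -0.1]
gripper_width: 88.1
grip_force: 0.0
```

Run:
```python
from h import *
s=r.read_state();print(np.round(s["ee_pos"],1),s["time"])
im=r.camera("wrist");C=cam("wrist");cv2.imwrite("pics/p6.png",im)
np.savez("w6.npz",im=im,K=C[0],R=C[1],t=C[2])
for col,m,ce,st in segs(im,300):print(col,np.round(ce),st,[rect(m,z,C).tolist() for z in(0,10,44)])
t=r.camera("top");C=cam("top")
for col,m,ce,st in segs(t,150):
    if st[0]<420:print(col,np.round(ce),[rect(m,z,C).tolist() for z in(10,44)])
```

```text
[ 489.3 -115.5  159.8] 13.7833
red [257. 343.] [ 223  324   69   39 2650] [[493.0, -297.7, 74.1, 49.8, 0.2], [492.9, -288.9, 71.5, 48.0, 0.2], [492.4, -258.7, 62.8, 42.2, 0.2]]
orange [121. 354.] [  96  326   52   45 1394] [[341.0, -304.8, 57.8, 57.4, -87.6], [346.1, -295.7, 55.8, 55.5, -87.6], [363.6, -264.7, 49.0, 48.7, -87.6]]
yellow [243.   1.] [190   0 112   4 349] [[481.5, 31.5, 88.4, 2.1, 0.2], [481.8, 29.0, 85.4, 2.1, 0.2], [482.7, 20.3, 74.9, 1.8, 0.2]]
green [434. 276.] [417 268  28  22 332] [[666.8, -217.8, 27.8, 24.1, 0.2], [660.7, -211.7, 26.9, 23.3, 0.2], [639.7, -191.0, 23.6, 20.4, 0.2]]
green [377. 345.] [ 353  326   58   35 1556] [[629.0, -297.3, 64.8, 44.5, 0.1], [624.1, -288.4, 62.6, 43.0, 0.1], [607.6, -258.3, 54.9, 37.7, 0.1]]
blue [436. 157.] [  381    85   117   147 14577] [[653.5, -98.5, 131.4, 93.0, -86.4], [647.8, -96.5, 126.9, 89.8, -86.4], [628.4, -89.8, 111.4, 78.8, -86.4]]
blue [255. 190.] [ 214  127   82  128 9722] [[490.0, -128.8, 123.3, 73.3, -88.9], [489.9, -125.8, 119.0, 70.8, -88.9], [489.8, -115.5, 104.4, 62.1, -88.9]]
red [180. 192.] [[480.4, 262.9, 128.0, 88.8, 83.9], [474.7, 255.4, 124.3, 86.2, 83.9]]
red [347. 191.] [[496.6, -287.3, 110.7, 64.2, -88.8], [490.5, -278.6, 107.5, 62.3, -88.8]]
orange [377. 114.] [[767.4, -400.7, 88.5, 86.3, -1.7], [753.4, -388.7, 85.9, 83.8, -1.7]]
orange [350. 242.] [[327.3, -297.6, 113.7, 65.9, -68.1], [326.2, -288.7, 110.4, 63.9, -68.1]]
yellow [231. 193.] [[480.4, 93.2, 126.9, 87.7, -88.8], [474.7, 90.7, 123.2, 85.2, -88.8]]
blue [279. 144.] [[646.1, -77.3, 85.9, 84.7, -88.8], [635.5, -74.8, 83.4, 82.2, -88.8]]
```

View pics/p6.png

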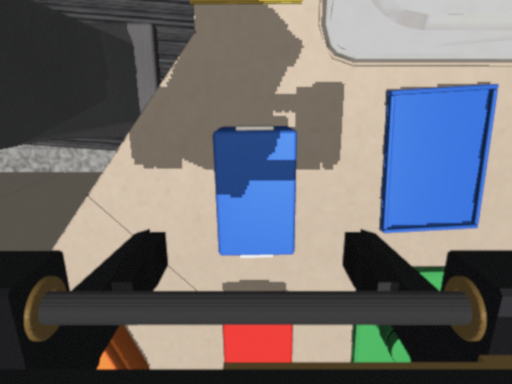

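The blue box top is at (255,190), i.e. (490,-116), 104 x 62 at z = 44, which agrees with the given size. Grasping at z = 31.

Request:
step_arm(deltas=[[0,0,0.03,0,0,-0.18,0],[0,0,0.03,0,0,-0.38,0],[0,0,0.03,0,0,-0.54,0],[0,0,0.03,0,0,-0.62,0],[0,0,0.03,0,0,-0.645,0]])

```text
time: 14.3
ee_pos: [488.1, -115.3, 28.2]
orientation: [[-0.017, 1.0, -0.004], [1.0, 0.017, 0.002], [0.002, -0.004, -1.0]]
ft_force: [0.2, 0.2, -0.2]
gripper_width: 88.2
grip_force: 0.0
```

Request:
step_arm(deltas=[[0,0,0,0,0,0,0],[0,0,0,0,0,0,1],[0,0,0,0,0,0,1],[0,0,0,0,0,0,1],[0,0,0,0,0,0,1]])

```text
time: 14.72
ee_pos: [489.8, -117.1, 31.7]
orientation: [[-0.016, 1.0, 0.002], [1.0, 0.016, -0.001], [-0.001, 0.002, -1.0]]
ft_force: [3.7, 0.6, 7.0]
gripper_width: 63.7
grip_force: 27.9
```

Request:
step_arm(deltas=[[0,0,0,0,0,0,1],[0,0,0,0,0,0,1],[0,0,0,0,0,0,1],[0,0,0,0,0,0,1]])

```text
time: 15.05
ee_pos: [489.8, -117.1, 31.7]
orientation: [[-0.016, 1.0, 0.001], [1.0, 0.016, -0.001], [-0.001, 0.001, -1.0]]
ft_force: [-1.1, 1.3, 7.5]
gripper_width: 63.6
grip_force: 30.0
```

Request:
step_arm(deltas=[[0,0,0,0,0,0.03,1],[0,0,0,0,0,0.12,1],[0,0,0,0,0,0.25,1],[0,0,0,0,0,0.35,1],[0,0,0,0,0,0.4,1]])

```text
time: 15.47
ee_pos: [490.0, -117.2, 113.2]
orientation: [[-0.016, 1.0, 0.003], [1.0, 0.016, -0.001], [-0.001, 0.003, -1.0]]
ft_force: [0.2, -0.5, -2.0]
gripper_width: 64.0
grip_force: 30.0
```

Request:
step_arm(deltas=[[0,0,0.02,0.1,0.01,0,1],[0,0,0.04,0.28,0.04,0,1],[0,0,0.06,0.47,0.06,0,1],[0,0,0.085,0.65,0.08,0,1],[0,0,0.085,0.78,0.1,0,1]])

```text
time: 15.88
ee_pos: [647.3, -96.4, 110.1]
orientation: [[-0.061, 0.998, -0.0], [0.998, 0.061, 0.0], [0.0, -0.0, -1.0]]
ft_force: [0.5, -0.3, -2.5]
gripper_width: 63.8
grip_force: 30.0
```

Request:
step_arm(deltas=[[0,0,0,0.01,0,-0.05,1],[0,0,0,0.01,0,-0.15,1],[0,0,0,0.01,0,-0.23,1],[0,0,0,0.01,0,-0.27,1],[0,0,0,0.01,0,-0.28,1]])

```text
time: 16.3
ee_pos: [646.0, -96.7, 52.5]
orientation: [[-0.06, 0.998, -0.004], [0.998, 0.06, 0.001], [0.002, -0.004, -1.0]]
ft_force: [1.0, 0.2, -2.1]
gripper_width: 63.9
grip_force: 30.0
```

Request:
step_arm(deltas=[[0,0,0,0,0,0,1],[0,0,0,0,0,0,1]])

```text
time: 16.47
ee_pos: [647.6, -97.2, 55.6]
orientation: [[-0.06, 0.998, 0.001], [0.998, 0.06, -0.0], [-0.0, 0.001, -1.0]]
ft_force: [0.5, -0.5, -1.9]
gripper_width: 63.7
grip_force: 30.0
```

Run:
```python
from h import *
s=r.read_state();print(np.round(s["ee_pos"],1),s["time"])
im=r.camera("wrist");C=cam("wrist");cv2.imwrite("pics/p7.png",im)
np.savez("w7.npz",im=im,K=C[0],R=C[1],t=C[2])
```

```text
[647.6 -97.2  55.6] 16.4667
```

View pics/p7.png

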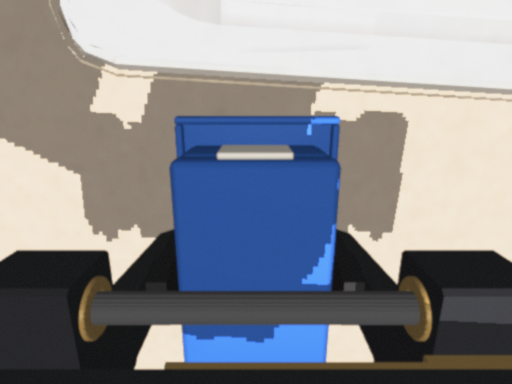

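The blue box is square over its tray (tray columns 175-339, far rim at row 118; box far top edge at row 163).

Run:
```python
from h import *
d=np.load("w7.npz");C=(d["K"],d["R"],d["t"])
f=np.array([-.06,1]);f=np.array([-0.06,.998])
a=plane(np.array([[175,118],[339,118]]),10,C).mean(0);b=plane(np.array([[173,164],[337,164]]),68,C).mean(0)
print("tray centre",a-64*f,"box centre",b-52*f)
```

```text
tray centre [649.04388544 -97.98044062] box centre [647.86731289 -99.03464291]
```

Request:
step_arm(deltas=[[0,0,0,0,0,-0.03,1],[0,0,0,0,0,-0.06,1],[0,0,0,0,0,-0.08,1],[0,0,0,0,0,-0.09,1],[0,0,0,0,0,-0.09,1]])

```text
time: 16.93
ee_pos: [647.3, -96.9, 36.3]
orientation: [[-0.06, 0.998, -0.001], [0.998, 0.06, 0.0], [0.0, -0.001, -1.0]]
ft_force: [0.9, -0.1, -1.8]
gripper_width: 63.6
grip_force: 30.0
```

Request:
step_arm(deltas=[[0,0,0,0.005,0.004,-0.003,1],[0,0,0,0.005,0.004,-0.006,1],[0,0,0,0.005,0.004,-0.008,1],[0,0,0,0.005,0.004,-0.008,1]])

```text
time: 17.27
ee_pos: [648.6, -96.1, 35.7]
orientation: [[-0.06, 0.998, 0.001], [0.998, 0.06, -0.0], [-0.0, 0.001, -1.0]]
ft_force: [-2.2, 1.2, 4.2]
gripper_width: 63.5
grip_force: 30.0
```

Request:
step_arm(deltas=[[0,0,0,0,0,0,0],[0,0,0,0,0,0,0],[0,0,0,0,0,0,0],[0,0,0,0,0,0,0],[0,0,0,0,0,0,0]])

```text
time: 17.68
ee_pos: [648.4, -96.2, 35.0]
orientation: [[-0.06, 0.998, -0.0], [0.998, 0.06, -0.0], [-0.0, -0.0, -1.0]]
ft_force: [0.0, -0.6, -0.2]
gripper_width: 88.0
grip_force: 0.0
```

Request:
step_arm(deltas=[[0,0,0,0,0,0.05,0],[0,0,0,0,0,0.2,0],[0,0,0,0,0,0.4,0],[0,0,0,0,0,0.58,0],[0,0,0,0,0,0.63,0]])

```text
time: 18.1
ee_pos: [650.1, -96.6, 168.4]
orientation: [[-0.06, 0.998, 0.009], [0.998, 0.06, -0.003], [-0.004, 0.009, -1.0]]
ft_force: [-0.2, 0.3, -0.0]
gripper_width: 88.3
grip_force: 0.0
```

Request:
step_arm(deltas=[[0,0,-0.08,-0.75,-0.8,0,0],[0,0,-0.08,-0.75,-0.8,0,0],[0,0,-0.08,-0.75,-0.8,0,0],[0,0,-0.08,-0.75,-0.8,0,0],[0,0,-0.08,-0.75,-0.8,0,0]])

```text
time: 18.52
ee_pos: [504.3, -249.1, 161.5]
orientation: [[-0.019, 1.0, 0.0], [1.0, 0.019, -0.0], [-0.0, 0.0, -1.0]]
ft_force: [1.0, 0.4, -0.9]
gripper_width: 88.1
grip_force: 0.0
```

Request:
step_arm(deltas=[[0,0,0,-0.035,-0.125,0,0],[0,0,0,-0.035,-0.125,0,0],[0,0,0,-0.035,-0.125,0,0],[0,0,0,-0.035,-0.125,0,0],[0,0,0,-0.035,-0.125,0,0]])

```text
time: 18.93
ee_pos: [499.5, -272.0, 161.1]
orientation: [[-0.02, 1.0, 0.0], [1.0, 0.02, 0.0], [0.0, 0.0, -1.0]]
ft_force: [0.3, -0.4, 0.2]
gripper_width: 88.1
grip_force: 0.0
```

Run:
```python
from h import *
s=r.read_state();print(np.round(s["ee_pos"],1),np.round(s["orientation"],3)[:,0],s["time"])
im=r.camera("wrist");C=cam("wrist");cv2.imwrite("pics/p8.png",im)
for col,m,ce,st in segs(im,300):print(col,np.round(ce),st,[rect(m,z,C).tolist() for z in(0,10,44)])
```

```text
[ 499.5 -272.   161.1] [-0.02  1.    0.  ] 18.9333
red [246. 198.] [ 205  135   83  127 9585] [[491.7, -293.3, 125.2, 74.5, -88.9], [491.9, -290.1, 120.9, 71.9, -88.9], [492.6, -278.9, 106.2, 63.2, -88.9]]
orange [ 55. 203.] [    0   137   122   132 10871] [[308.3, -304.4, 121.8, 100.3, -68.7], [314.9, -300.8, 117.6, 96.9, -68.7], [337.1, -288.3, 103.3, 85.1, -68.7]]
orange [358. 345.] [342 328  40  36 737] [[615.2, -454.4, 42.7, 37.1, 34.2], [611.2, -445.5, 41.2, 35.8, 34.2], [597.4, -415.5, 36.2, 31.4, 34.2]]
green [428. 181.] [ 382  109   86  136 4306] [[651.4, -269.5, 129.3, 68.4, -88.4], [646.1, -267.0, 124.9, 66.0, -88.4], [628.0, -258.7, 109.7, 58.0, -88.4]]
blue [447.  25.] [ 391    0  121   56 5618] [[657.3, -138.7, 96.6, 40.8, 3.5], [651.8, -140.8, 93.3, 39.4, 3.5], [633.1, -147.8, 81.9, 34.6, 3.5]]
```

View pics/p8.png

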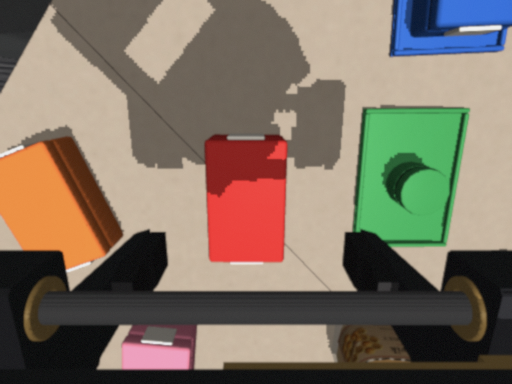

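The red box top is at (246,198), i.e. (492.5,-279.5). The pot stands in the green tray and the blue box in its own.

Request:
step_arm(deltas=[[0,0,0,-0.035,-0.038,-0.15,0],[0,0,0,-0.035,-0.038,-0.35,0],[0,0,0,-0.035,-0.038,-0.52,0],[0,0,0,-0.035,-0.038,-0.61,0],[0,0,0,-0.035,-0.038,-0.645,0]])

```text
time: 19.4
ee_pos: [491.2, -278.9, 29.1]
orientation: [[-0.02, 1.0, -0.004], [1.0, 0.02, 0.003], [0.003, -0.004, -1.0]]
ft_force: [-0.1, 0.3, 0.1]
gripper_width: 87.8
grip_force: 0.0
```

Request:
step_arm(deltas=[[0,0,0,0,0,0,0],[0,0,0,0,0,0,1],[0,0,0,0,0,0,1],[0,0,0,0,0,0,1],[0,0,0,0,0,0,1]])

```text
time: 19.82
ee_pos: [492.4, -281.0, 33.2]
orientation: [[-0.018, 1.0, 0.001], [1.0, 0.018, -0.001], [-0.001, 0.001, -1.0]]
ft_force: [2.2, -0.4, 7.8]
gripper_width: 63.6
grip_force: 28.0
```

Request:
step_arm(deltas=[[0,0,0,0,0,0,1],[0,0,0,0,0,0,1],[0,0,0,0,0,0,1],[0,0,0,0,0,0,1]])

```text
time: 20.15
ee_pos: [492.4, -281.0, 33.2]
orientation: [[-0.018, 1.0, 0.001], [1.0, 0.018, -0.001], [-0.001, 0.001, -1.0]]
ft_force: [-1.0, 1.0, 7.0]
gripper_width: 63.9
grip_force: 30.0
```

Request:
step_arm(deltas=[[0,0,0,0,0,0.03,1],[0,0,0,0,0,0.13,1],[0,0,0,0,0,0.3,1],[0,0,0,0,0,0.45,1],[0,0,0,0,0,0.5,1]])

```text
time: 20.57
ee_pos: [492.9, -281.6, 136.5]
orientation: [[-0.018, 1.0, 0.005], [1.0, 0.018, -0.004], [-0.004, 0.004, -1.0]]
ft_force: [-0.2, -0.4, -1.9]
gripper_width: 63.6
grip_force: 30.0
```

Request:
step_arm(deltas=[[0,0,0,0,0.1,0,1],[0,0,0,0,0.28,0,1],[0,0,0,0,0.47,0,1],[0,0,0,0,0.66,0,1],[0,0,0,0,0.85,0,1]])

```text
time: 20.98
ee_pos: [491.1, -109.0, 131.4]
orientation: [[-0.018, 1.0, -0.001], [1.0, 0.018, 0.001], [0.001, -0.001, -1.0]]
ft_force: [1.1, -0.0, -2.1]
gripper_width: 63.7
grip_force: 30.0
```

Request:
step_arm(deltas=[[0,0,-0.05,0,0.19,0,1],[0,0,-0.1,0,0.38,0,1],[0,0,-0.15,-0.02,0.57,0,1],[0,0,-0.2,-0.04,0.76,0,1],[0,0,-0.23,-0.055,0.95,0,1]])

```text
time: 21.4
ee_pos: [479.8, 81.1, 131.5]
orientation: [[0.103, 0.995, -0.001], [0.995, -0.103, 0.0], [-0.0, -0.001, -1.0]]
ft_force: [1.7, 0.6, -2.3]
gripper_width: 63.7
grip_force: 30.0
```

Request:
step_arm(deltas=[[0,0,0,0,0.19,0,1],[0,0,0,0,0.38,0,1],[0,0,0,0,0.57,0,1],[0,0,0,0,0.74,0,1],[0,0,0,0,0.88,0,1]])

```text
time: 21.82
ee_pos: [480.0, 257.6, 131.3]
orientation: [[0.101, 0.995, -0.001], [0.995, -0.101, -0.0], [-0.0, -0.001, -1.0]]
ft_force: [-0.6, -0.0, -2.0]
gripper_width: 63.7
grip_force: 30.0
```

Request:
step_arm(deltas=[[0,0,0,0,0.04,-0.05,1],[0,0,0,0,0.04,-0.17,1],[0,0,0,0,0.04,-0.29,1],[0,0,0,0,0.04,-0.36,1],[0,0,0,0,0.04,-0.38,1]])

```text
time: 22.23
ee_pos: [479.2, 262.2, 52.8]
orientation: [[0.102, 0.995, -0.006], [0.995, -0.102, -0.002], [-0.002, -0.005, -1.0]]
ft_force: [-0.2, 0.1, -1.8]
gripper_width: 63.6
grip_force: 30.0
```

Request:
step_arm(deltas=[[0,0,0,0,0,0,1],[0,0,0,0,0,0,1]])

```text
time: 22.4
ee_pos: [481.2, 263.0, 56.4]
orientation: [[0.102, 0.995, 0.0], [0.995, -0.102, 0.0], [0.0, 0.0, -1.0]]
ft_force: [1.1, -0.0, -2.9]
gripper_width: 63.9
grip_force: 30.0
```

Run:
```python
from h import *
s=r.read_state();print(np.round(s["ee_pos"],1),np.round(s["orientation"],3)[:,0],s["time"])
im=r.camera("wrist");C=cam("wrist");cv2.imwrite("pics/p9.png",im)
np.savez("w9.npz",im=im,K=C[0],R=C[1],t=C[2])
```

```text
[481.2 263.   56.4] [0.102 0.995 0.   ] 22.4
```

View pics/p9.png

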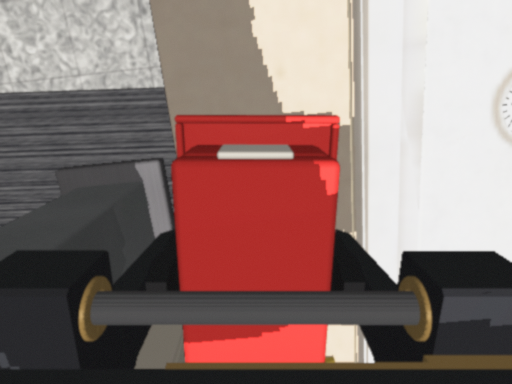

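The red box is square over its tray (columns 176-339, far rim at row 117; box edge at row 163), the same picture as for blue. Lowering; contact is expected at z of about 37.

Request:
step_arm(deltas=[[0,0,0,0,0,-0.03,1],[0,0,0,0,0,-0.06,1],[0,0,0,0,0,-0.075,1],[0,0,0,0,0,-0.085,1],[0,0,0,0,0,-0.085,1]])

```text
time: 22.87
ee_pos: [480.7, 263.2, 38.6]
orientation: [[0.102, 0.995, -0.001], [0.995, -0.102, -0.0], [-0.0, -0.001, -1.0]]
ft_force: [-0.6, -1.1, -1.6]
gripper_width: 63.6
grip_force: 30.0
```

Request:
step_arm(deltas=[[0,0,0,0,0,-0.004,1],[0,0,0,0,0,-0.008,1],[0,0,0,0,0,-0.01,1],[0,0,0,0,0,-0.01,1]])

```text
time: 23.2
ee_pos: [481.0, 263.3, 37.3]
orientation: [[0.102, 0.995, 0.0], [0.995, -0.102, 0.0], [0.0, 0.0, -1.0]]
ft_force: [-0.8, 0.6, -1.0]
gripper_width: 63.7
grip_force: 30.0
```

Request:
step_arm(deltas=[[0,0,0,0,0,-0.003,1],[0,0,0,0,0,-0.005,1],[0,0,0,0,0,-0.005,1]])

```text
time: 23.45
ee_pos: [481.0, 263.3, 37.2]
orientation: [[0.102, 0.995, 0.0], [0.995, -0.102, -0.0], [0.0, 0.0, -1.0]]
ft_force: [-5.3, -1.8, 9.5]
gripper_width: 64.0
grip_force: 30.0
```

Request:
step_arm(deltas=[[0,0,0,0,0,0,0],[0,0,0,0,0,0,0],[0,0,0,0,0,0,0],[0,0,0,0,0,0,0],[0,0,0,0,0,0,0]])

```text
time: 23.87
ee_pos: [480.9, 263.3, 36.0]
orientation: [[0.102, 0.995, -0.0], [0.995, -0.102, -0.0], [-0.0, -0.0, -1.0]]
ft_force: [0.4, 0.0, -0.2]
gripper_width: 88.1
grip_force: 0.0
```

Request:
step_arm(deltas=[[0,0,0,0,0,0.05,0],[0,0,0,0,0,0.2,0],[0,0,0,0,0,0.4,0],[0,0,0,0,0,0.6,0],[0,0,0,0,0,0.8,0]])

```text
time: 24.28
ee_pos: [480.5, 263.2, 198.7]
orientation: [[0.102, 0.995, 0.0], [0.995, -0.102, 0.0], [0.0, 0.0, -1.0]]
ft_force: [0.9, 0.3, 0.1]
gripper_width: 88.5
grip_force: 0.0
```

Request:
step_arm(deltas=[[0,0,0,0,-0.9,0.3,0],[0,0,0,0,-0.9,0.3,0],[0,0,0,0,-0.9,0.3,0],[0,0,0,0,-0.9,0.3,0],[0,0,0,0,-0.9,0.3,0]])

```text
time: 24.7
ee_pos: [480.8, 80.2, 258.4]
orientation: [[0.104, 0.995, 0.003], [0.995, -0.104, -0.001], [-0.001, 0.003, -1.0]]
ft_force: [0.1, 0.7, -0.2]
gripper_width: 88.0
grip_force: 0.0
```

Run:
```python
from h import *
s=r.read_state();print(np.round(s["ee_pos"],1),s["time"],np.round(s["ft_force"],1))
w=r.camera("wrist");t=r.camera("top");sc=r.camera("scene")
cv2.imwrite("pics/f.png",np.hstack([np.vstack([w[:280,100:420],cv2.resize(sc[150:280,200:400],(320,208))]),cv2.resize(t[125:215,150:380],(480,188)).repeat(1,0) if 0 else cv2.copyMakeBorder(cv2.resize(t[125:215,150:380],(480,188)),0,300,0,0,0)]))
for nm,im in(("wrist",w),("top",t)):
    C=cam(nm)
    for col,m,ce,st in segs(im,200):
        if nm=="wrist" or st[0]<360:print(nm,col,np.round(ce),st.tolist(),[rect(m,z,C).tolist() for z in(10,42,48)])
```

```text
[480.8  80.2 258.4] 24.7 [ 0.1  0.7 -0.2]
wrist red [238.  26.] [196, 0, 83, 55, 4281] [[477.9, 227.9, 87.2, 51.9, -5.9], [478.8, 221.7, 79.7, 47.5, -5.9], [478.9, 220.6, 78.4, 46.6, -5.9]]
wrist yellow [250. 130.] [210, 91, 84, 114, 3853] [[481.7, 96.6, 125.2, 87.2, -89.7], [482.2, 101.6, 114.5, 79.8, -89.7], [482.3, 102.5, 112.5, 78.4, -89.7]]
wrist green [382. 353.] [353, 342, 57, 19, 751] [[633.0, -208.7, 82.5, 31.3, -6.1], [620.6, -177.7, 75.5, 28.6, -6.1], [618.3, -171.9, 74.1, 28.1, -6.1]]
wrist blue [413. 251.] [379, 230, 53, 55, 1181] [[678.7, -53.7, 103.6, 44.1, -48.0], [662.5, -35.9, 94.8, 40.4, -48.0], [659.4, -32.6, 93.1, 39.7, -48.0]]
top red [170. 191.] [160, 177, 21, 28, 463] [[484.5, 297.0, 90.1, 62.2, -1.9], [479.1, 289.0, 87.6, 60.5, -1.9], [478.1, 287.5, 87.2, 60.1, -1.9]]
top orange [350. 242.] [331, 227, 39, 30, 686] [[327.5, -297.8, 114.1, 66.1, -68.0], [326.4, -289.4, 111.0, 64.3, -68.0], [326.1, -287.8, 110.4, 63.9, -68.0]]
top blue [289. 145.] [270, 133, 38, 26, 782] [[648.4, -97.0, 126.1, 87.0, -86.1], [638.4, -94.1, 122.6, 84.6, -86.1], [636.6, -93.5, 122.0, 84.1, -86.1]]
```

View pics/f.png

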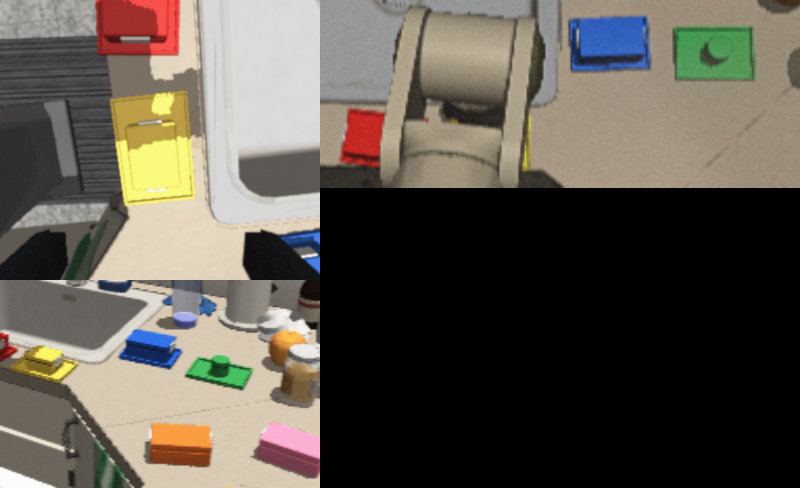

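All four are in their own trays: blue and green in the top view at (610,43) and (714,54), yellow and red in the wrist view at (152,148) and (138,30). Handing in.

```bash
python3 -c "
from bench import r
print(r.sign_off())"
```

```text
the job is handed in; nothing more can be done
None
```

The stack is apart and the red, blue and yellow boxes and the green pot each stand in the tray of their own colour; I handed the job in at about 25 s and got no verdict back.

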